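Push a row of setting blocks home on the staging rail and swing the keeper shut

ROBOT

A 7-joint arm with a two-finger parallel gripper is mounted at the origin on a cart in front of the work surface, level with it; the furniture and walls round the work are solid. World frame = base frame: x ahead of the robot, y to its left, z up, the work surface at z = 0. Lengths are in m, angles in rad, forces in N, time in s.
With the tool pointing down it reaches from about 0.4 to 0.875 m from the base axis. Payload 19.3 kg.
Tool frame: the origin (TCP) lies on the centre line of the jaws, within the pads' length; the fingertips stand 8 mm ahead of it and the grasp point (between the pads) lies 11 mm behind it (r.nose_length is the distance from the TCP to the fingertips, in m); z points along the fingers, y is the line along which they close (so a half turn about z gives the same grasp; the last joint's range is limited). The gripper opens to 85 mm and grips with 20 to 120 N. Pads are 22 mm wide; open, the fingers measure 114 mm over their backs; the gripper's body (76 mm by 85 mm) begins 54 mm behind the grasp point. The pads swing forward as they close: fully open they stand 13 mm farther back than shut.
Start: joints at [-0.07, 0.521, -0.036, 1.599, 0.021, 1.021, -0.113], TCP at [0.625, -0, 0.239] pointing down, gripper open.
Joint ranges: [-2.91, 2.91], [-0.3, 2.13], [-1.5, 1.42], [0.17, 2.43], [-1.26, 4.41], [0.16, 1.93], [-2.52, 2.52]. Speed limits (rad/s): [1.89, 1.89, 2.39, 2.39, 3.01, 3.01, 3.01].

INTERFACE

Orientations are given as a unit quaternion [w, x, y, z].
In Python, from rig import r gives the robot as it stands.
- The arm moves only by the tool jog_arm, never from a script. Its argument "moves" is a list of rows, each a list of 3 entries, a list of its own where there are three numbers: the shift along the tool's x, y, z in units of 0.03 m (1.0 is 0.03 m), then the turn, a rotation vector about the tool's x, y, z in units of 10 degrees (1.0 is 10 degrees), then the opening, from -1 (shut) to 1 (fully open). A call has 1 to 12 rows; each row shifts and turns the commanded pose from where the row before left it, along the tool's axes as they then stand; what a row does not reach is not made up. A row lasts 1/8 s, in which the tool goes at most 62.5 mm and 10.7 degrees, less where a joint would pass 70% of its speed; a pose out of reach is approached as far as the arm can. A call with a number of a shift or a turn outside -1 to 1 is refused whole. A call with a gripper value outside its range is refused whole. The fingers move at their own pace and stop on an object; the grip force is fixed at half the most. Time passes only in rows, so rows that do not move let the fingers close. It gives the time, the measured TCP pose, the force, the opening and the grip force at its end, in the units of the state.
- r.sense(): the state, without advancing time (a new reading comes with each control period).
- r.get_image(name): name is "scene" or "side" or "wrist"; returns a dict with "pixels" (480x640x3 uint8, red, green, blue), "range_z" (480x640 float32, m along the optical axis (not along the pixel's ray), 0 where there is no reading), "K" (3x3 intrinsics, pixels), "rvec" (rotation vector, rad) and "tvec" (3), from world to camera coordinates, as OpenCV has them. Camera axes: x right, y down, z forward; pixel columns grow to the right and rows downward; lengths in m; the calibration is good to about 2 mm. A picture is of the moment at which its call begins.
- r.job_done(): hands the job in; it is judged then, once.
The state is a dict: "t": time; "q": joint angles; "joint_velocities": joint speeds; "tau": joint torques, N m; "tcp_pos": TCP position; "orientation": TCP orientation; "ft_force": force on the tool from outside, world axes, zero at the start; "moment": the same for the moment, N m; "gripper_width": finger opening in m; "grasp_force": force on a finger pad.
Only numpy, scipy, OpenCV 4.12 (cv2) and the standard library are available. Lean on these libraries where they do the work, as an engineer would, in place of code of your own. Each camera call takes 0.05 s, during which the arm holds its last target. There are 200 camera calls.

TASK

Push the row of three steel blocks along the rail as one train, from behind with your fingertips, until the front block is fully against the end stop and no gaps are left. Then swing the keeper arm fully shut with a fingertip so that it lies square across the rail behind the last block. Only push: do not grip, lift or tip anything, and leave the bushing, the gear and the standing pin beside the rail where they are.

Things in the scene. Friction and masses are not known exactly. Their poses are not given: they have to be found in the camera images.
- fixture: Staging rail fixed to the bench. Origin on the bench under the channel's centreline; +y along the channel to the end stop, -x the keeper's side. Base plate 6 mm thick, x -52..+26, y -165..+155 mm; its top is the floor of a channel 32 mm wide between steel rails 9 mm wide, 18 mm above the bench, open at the -y end. Dark end stop 60 mm wide, 46 mm high, y +130..+150 mm.
- stop_face (a point): Centre of the end stop's face that looks along -y of the fixture, 26 mm above the bench; the front block's end face must come against it.
- block_front: Plain ground steel block in the channel, nearest the stop; the three are alike: 30 mm across (x), 45 mm along (y), 40 mm high, about 0.2 kg, in a row end to end (gaps under 1 mm). Origin: centre of the underside, 6 mm above the bench. Home: its origin at y = +107.5 mm of the fixture.
- block_middle: The second block, same size and origin. Home at y = +62.5 mm of the fixture.
- block_rear: The last block, farthest from the stop, same size and origin; its free end face, 22.5 mm behind its origin, is where the row is pushed. Home at y = +17.5 mm of the fixture.
- keeper (a joint): Keeper angle, rad. Dark steel arm on an upright pivot outside the -x rail: 12 mm wide, 21 to 41 mm above the bench, 75 mm long from the pivot. 0: parallel to the rail, pointing along -y of the fixture; negative: swung outward, off the rail; +1.57 (hard end): shut, pointing along +x, square across the rail, 3 mm behind the row when home. Stays where left (friction 0.06 N m).
- keeper_pivot (a point): On the keeper's pivot axis, 31 mm above the bench; at x = -42 mm, y = -14 mm of the fixture.
- keeper_tip (a point): Centre of the keeper's round end (6 mm radius), 69 mm from the pivot axis, half-way up the arm, 31 mm above the bench.
- bushing: Bystander: loose bronze flanged bushing, 29 mm across, 22 mm high, beside the rail on the robot's side. Origin at the centre of its underside.
- gear: Bystander: loose spur gear lying flat, 49 mm across, 19 mm high, on the far side of the rail. Origin at the centre of its underside.
- gauge_pin: Bystander: loose steel pin standing upright, 16 mm across, 60 mm high, on the far side of the rail. Origin at the centre of its underside.
There are look-alikes about, which are no part of the job. What is shaped like the block_rear but orange is not meant. What is shaped like the block_front but red is not meant.

How it is judged:
On the way, in this order (a step that is already met when the one before it is completed fails the run):
1. the row is home: every block within 3 mm of its home place against the stop, keeper still swung open (below 0.8 rad) (y of block_front in the frame of fixture above 0.1045 m and y of block_middle in the frame of fixture above 0.0595 m and y of block_rear in the frame of fixture above 0.0145 m and value of joint keeper below 0.8 rad), for 0.2 s.
2. the keeper is shut (above 1.48 rad) (value of joint keeper above 1.48 rad), for 0.2 s.
At the end, for the whole second after the job is handed in: All three blocks at rest, flat and upright in the channel, each within 3 mm of its home place (the front one against the end stop, no gaps), and the keeper shut across the rail behind them (above 1.48 rad, within about 5 degrees of square) (y of block_front in the frame of fixture above 0.1045 m and y of block_middle in the frame of fixture above 0.0595 m and y of block_rear in the frame of fixture above 0.0145 m and z of each of block_front, block_middle, block_rear in the frame of fixture below 0.009 m and angle between each of block_front, block_middle, block_rear's own z axis and vertical below 0.08 rad and linear speed of each of block_front, block_middle, block_rear below 0.01 m/s and value of joint keeper above 1.48 rad); the robot touches nothing.
It fails at once if a block is lifted off the channel floor (by more than 8 mm) or tipped (by more than 0.3 rad) (z of any of block_front, block_middle, block_rear in the frame of fixture above 0.014 m or angle between any of block_front, block_middle, block_rear's own z axis and vertical above 0.3 rad).
It fails at once if the bushing, the gear or the pin is moved by more than 12 mm or tipped over (distance of any of bushing, gear, gauge_pin from where it was at the start of the episode above 0.012 m or angle between any of bushing, gear, gauge_pin's own z axis and vertical above 0.3 rad).
It also fails if it takes over 58 s, if anything falls off the work surface, if the arm or the gripper's body presses on something with over 40 N, if the wrist force passes 120 N, or if a joint passes its speed limit or range.

## Working session

There is one attempt and no reset: what is moved stays moved. The work goes in short steps, Python scripts to look and compute and a tool call to move; the robot and the scene stay as the last step left them, time stands still between calls to the robot, and variables do not carry over. Pictures are saved under pics/ and viewed, at most 10 in all, crops included, and the job is handed in when it is done.

Besides the shell and the picture viewer there is one more tool, called after "Emit:" as name([rows], argument=value, ...), one row to a line, values as JSON. jog_arm: Moves the arm, as the interface text tells. Its arguments: {"type":"object","properties":{"moves":{"type":"array"}},"required":["moves"]}

```bash
mkdir -p pics; cat > h.py <<'E'
import numpy as np, cv2
from rig import r
def grab(n,tag):
    d=r.get_image(n); np.savez(f'{tag}.npz',**d)
    cv2.imwrite(f'pics/{tag}.png',d['pixels'][:,:,::-1]); return d
def world(d,u,v,z=None):
    K=d['K'];R=cv2.Rodrigues(np.array(d['rvec'],float))[0];t=np.array(d['tvec'],float).ravel()
    ray=np.linalg.inv(K)@[u,v,1]
    if z is None: return R.T@(ray*d['range_z'][v,u]-t)
    o=-R.T@t; w=R.T@ray; return o+w*(z-o[2])/w[2]
E
python3 - <<'E'
from h import *
grab('scene','s1');grab('side','d1');print(r.sense())
E
```

```text
{'t': 0.1, 'q': array([-0.07017003,  0.52197911, -0.03630726,  1.59992149,  0.02118968,
        1.0210948 , -0.11282821]), 'joint_velocities': array([-0.00192749, -0.00159493,  0.00028479, -0.00222389,  0.00051821,
        0.00051991, -0.00065873]), 'tau': array([ 6.00351588e-03, -9.28489351e+01,  1.98515877e+00, -3.70530617e+01,
        1.82421418e-02,  5.33716375e-03, -2.83208755e-05]), 'tcp_pos': array([ 6.24719488e-01, -5.97601608e-05,  2.38778676e-01]), 'orientation': array([-3.33832331e-04,  7.07139419e-01,  7.07073959e-01, -3.84355975e-04]), 'ft_force': array([0.1468382 , 0.17916366, 0.4496922 ]), 'moment': array([ 0.01675895, -0.01888098,  0.05021339]), 'grasp_force': 0.0, 'gripper_width': 0.08542554679721996}
```

View pics/s1.png

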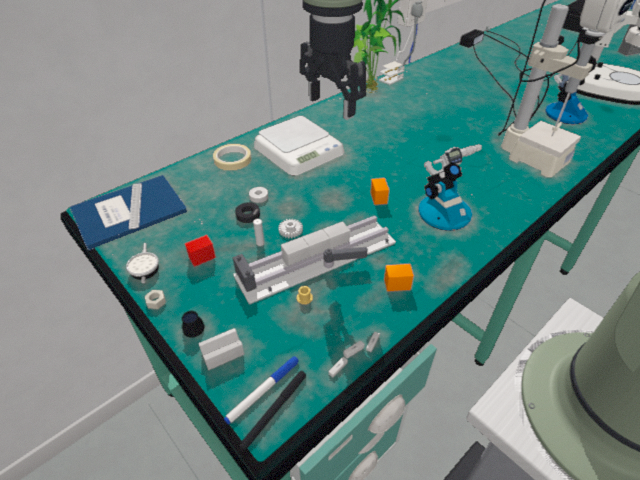

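View pics/d1.png

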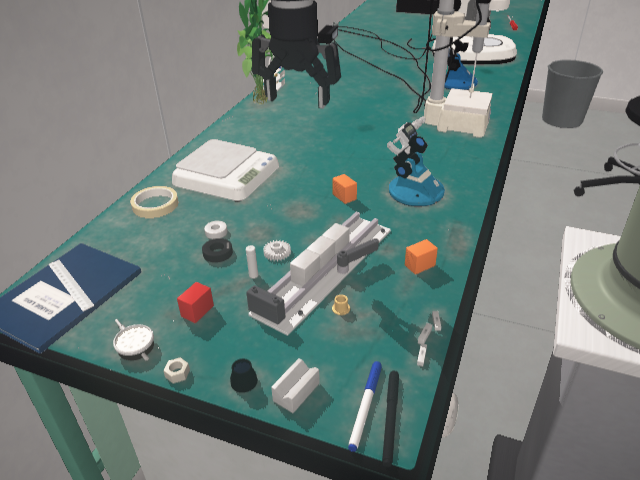

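The scene shows the grey three-block row at about (318,243), the dark stop at (244,272), the keeper at (345,255) swung outward, bushing at (305,295), gear at (290,229) and pin at (259,232). Look-alikes are the orange blocks at (380,191) and (399,277) and the red one at (200,250), plus a grey V-block at (222,349). I choose the grey row in the channel.

```bash
python3 - <<'E'
from h import *
d=dict(np.load('s1.npz'));e=dict(np.load('d1.npz'))
for n,dd,(u0,u1,v0,v1) in(('s',d,(225,405,205,310)),('d',e,(240,400,200,340))):
    im=dd['pixels'][v0:v1,u0:u1,::-1]; cv2.imwrite(f'pics/crop_{n}.png',cv2.resize(im,None,fx=4.2,fy=4.2,interpolation=cv2.INTER_CUBIC))
    K=dd['K'];R=cv2.Rodrigues(dd['rvec'])[0];t=dd['tvec'].ravel()
    vv,uu=np.mgrid[v0:v1,u0:u1];z=dd['range_z'][v0:v1,u0:u1]
    P=(np.stack([(uu-K[0,2])/K[0,0]*z,(vv-K[1,2])/K[1,1]*z,z],-1)-t)@R
    P=P[z>0].reshape(-1,3); Q=P[(P[:,2]>.0425)&(P[:,2]<.050)][:,:2].astype(np.float32)
    # cluster
    print(n,len(Q),cv2.minAreaRect(Q)); 
    c=Q.mean(0);_,_,V=np.linalg.svd(Q-c,full_matrices=False);print(c,V[0],np.percentile((Q-c)@V[0],[0,1,50,99,100]),np.percentile((Q-c)@V[1],[0,5,95,100]))
    B=P[(P[:,2]>.055)&(P[:,2]<.07)];print('pin',B[:,:2].mean(0) if len(B) else None)
    np.save(f'P{n}.npy',P)
E
```

```text
s 1142 ((0.5657047033309937, 0.15451540052890778), (0.23065891861915588, 0.12205471098423004), 68.30530548095703)
[0.5504352  0.15149915] [0.24918914 0.96845484] [-0.10722118 -0.10403635 -0.0134682   0.12060084  0.12143188] [-0.08185945 -0.01849217  0.02827459  0.05911138]
pin [0.64047542 0.17916608]
d 1349 ((0.5713414549827576, 0.15146371722221375), (0.23235435783863068, 0.12819038331508636), 68.89482879638672)
[0.5533685 0.1560216] [0.25168756 0.96780854] [-0.11444517 -0.11130034 -0.01301276  0.11429504  0.11689683] [-0.08833136 -0.01887448  0.02790275  0.05808783]
pin [0.64137431 0.17812387]
```

View pics/crop_s.png

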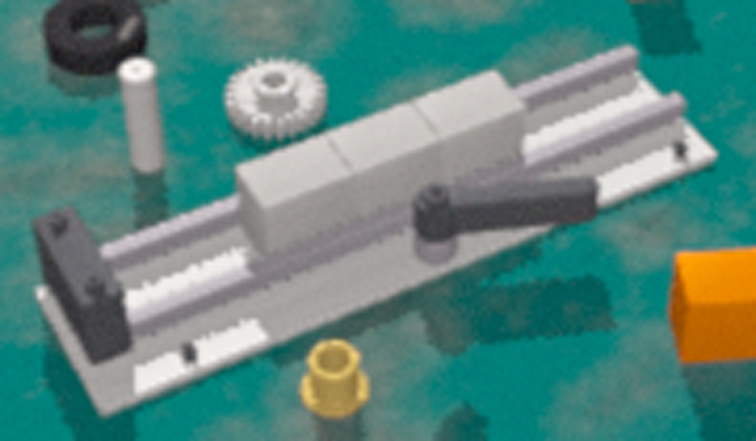

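The crop shows the keeper pivot at crop (433,205), its tip at (590,197), and a gap between the front block and the stop.

```bash
cat > fit.py <<'E'
from h import *
d=dict(np.load('s1.npz'))
W=lambda u,v,z: world(d,225+u/4.2-.4,205+v/4.2-.4,z)[:2]
# fixture pts: (crop px, z, fixture xy mm)
F=[((105,412),.006,(-52,155)),((715,155),.006,(-52,-165)),((40,292),.006,(26,155)),
   ((35,215),.046,(30,150)),((128,310),.046,(-30,130)),((433,192),.041,(-42,-14))]
w=np.array([W(*p,z) for p,z,_ in F]);f=np.array([q for *_,q in F])/1000
a=f-f.mean(0);b=w-w.mean(0)
th=np.arctan2((a[:,0]*b[:,1]-a[:,1]*b[:,0]).sum(),(a*b).sum())
R2=np.array([[np.cos(th),-np.sin(th)],[np.sin(th),np.cos(th)]]);o=w.mean(0)-R2@f.mean(0)
if __name__=='__main__':
    print('yaw',th,np.degrees(th),'o',o);print('res mm',((w-o)@R2-f)*1000)
    for n,p,z in [('bf_far',(240,167),.046),('bf_near',(262,192),.046),('br_far',(497,72),.046),('br_near',(523,103),.046),('ktop end',(597,182),.041),('bush',(334,352),.022),('gear',(275,90),.019),('pin',(138,68),.06)]:
        q=W(*p,z);print(n,q,((q-o)@R2)*1000)
    for n in 'sd':
        P=np.load(f'P{n}.npy');L=P.copy();L[:,:2]=(P[:,:2]-o)@R2
        B=L[(L[:,2]>.043)&(L[:,2]<.049)]
        for nm,m in(('blk',(abs(B[:,0])<.025)&(B[:,1]<.120)&(B[:,1]>-.15)),('stop',(B[:,1]>.122)&(abs(B[:,0])<.04))):
            print(n,nm,np.percentile(B[m],[1,50,99],axis=0)*1000//.1/10)
        k=L[(L[:,2]>.037)&(L[:,2]<.0425)&(L[:,0]<-.025)&(L[:,1]<.01)]
        print('keeper',cv2.minAreaRect((k[:,:2]*1000).astype(np.float32)),np.percentile(k,[1,50,99],axis=0)*1000)
E
python3 fit.py
```

```text
yaw -0.21950321173917936 -12.576607622221443 o [0.54276475 0.12317635]
res mm [[ 0.77370258 -0.57869472]
 [-1.23791128  2.00977925]
 [-0.27156336 -1.7318736 ]
 [ 3.12169096 -3.03078404]
 [-7.5807834   3.53377835]
 [ 5.19486451 -0.20220524]]
bf_far [0.57015156 0.17432815] [15.59165022 55.88778683]
bf_near [0.55123945 0.17691703] [-3.43039043 54.29653278]
br_far [0.53833392 0.04400906] [ 12.91375323 -78.23251422]
br_near [0.51462934 0.05010072] [-11.54848238 -77.44857767]
ktop end [0.45866771 0.05829483] [-67.95157967 -81.63642728]
bush [0.47569622 0.20036783] [-82.26731342  60.73550692]
gear [0.62309104 0.11245965] [80.73243002  7.03106685]
pin [0.64150336 0.17686422] [84.67919656 73.89948898]
s blk [[-13.8 -75.3  43.2]
 [  0.7  -6.8  45.5]
 [ 17.2  57.5  48. ]]
s stop [[-27.3 130.5  43.1]
 [  1.5 141.1  45.5]
 [ 30.8 150.4  48.5]]
keeper ((-86.89429473876953, -66.70020294189453), (156.8567657470703, 52.88088607788086), 35.37615966796875) [[-156.78632579 -114.79819207   37.26100085]
 [-124.50990511  -79.44820867   39.8162143 ]
 [ -35.45457992   -4.66204132   42.06391207]]
d blk [[-12.9 -77.4  43.1]
 [  2.   -4.6  45.2]
 [ 17.8  56.9  47.7]]
d stop [[-25.4 129.3  43.1]
 [  3.4 141.1  45.2]
 [ 32.7 149.5  48.5]]
keeper ((-52.75526428222656, -43.8066520690918), (82.73988342285156, 17.052597045898438), 66.4189453125) [[-69.77630925 -82.44108859  37.16385432]
 [-51.91959402 -42.9892897   40.17099339]
 [-31.12315827  -5.43823137  42.3506931 ]]
```

```bash
cat > fx.py <<'E'
from fit import *
def refine():
    res=[]
    for n in 'sd':
        P=np.load(f'P{n}.npy');L=(P[:,:2]-o)@R2
        z=P[:,2];m=(z>.043)&(z<.049)&(abs(L[:,0])<.022)&(L[:,1]<.1)&(L[:,1]>-.1)
        c,s,a=cv2.minAreaRect((P[m][:,:2]*1000).astype(np.float32))
        vx,vy,_,_=cv2.fitLine((P[m][:,:2]*1000).astype(np.float32),cv2.DIST_L2,0,.01,.01).ravel()
        print(n,'row',c,s,a,'yaw',-np.arctan2(vx,vy) if vy>0 else -np.arctan2(-vx,-vy))
    return
if __name__=='__main__':
    refine(); print(r.nose_length)
E
python3 fx.py
```

```text
s row (542.3903198242188, 113.26786804199219) (136.40182495117188, 32.34600830078125) 76.50521087646484 yaw -0.22776255
d row (542.9371337890625, 111.84992218017578) (138.21435546875, 31.74913215637207) 76.240966796875 yaw -0.22882935
0.008
```

Emit:
jog_arm([
  [[0.171,-0.867,0],[0,0,0],-1],
  [[0.171,-0.867,0],[0,0,0],-1],
  [[0.171,-0.867,0],[0,0,0],-1],
  [[0.171,-0.867,0],[0,0,0],-1],
  [[0,0,0.8],[0,0,0.662],-1],
  [[0,0,0.8],[0,0,0.662],-1],
  [[0,0,0.8],[0,0,0],-1],
  [[0,0,0.8],[0,0,0],-1],
  [[0,0,0.8],[0,0,0],-1],
  [[0,0,0.8],[0,0,0],-1],
  [[0,0,0.8],[0,0,0],-1],
  [[0,0,0],[0,0,0],-1],
])

```text
t: 1.6
tcp_pos: [0.5199, 0.0205, 0.07]
orientation: [-0.001, 0.784, 0.621, -0.001]
ft_force: [0.6, -0.4, 0.8]
gripper_width: 0.0001
grasp_force: 0.0
```

```bash
python3 - <<'E'
from h import *
s=r.sense();print({k:s[k] for k in('t','tcp_pos','orientation','ft_force','gripper_width')})
d=grab('side','d2');im=d['pixels'][170:350,240:440,::-1]
cv2.imwrite('pics/d2c.png',cv2.resize(im,None,fx=3.3,fy=3.3,interpolation=cv2.INTER_CUBIC))
E
```

```text
{'t': 1.6, 'tcp_pos': array([0.51989761, 0.02045861, 0.07001792]), 'orientation': array([-0.00081154,  0.78385926,  0.6209366 , -0.00131779]), 'ft_force': array([ 0.58988909, -0.41329876,  0.81636049]), 'gripper_width': 0.00010463519778280224}
```

View pics/d2c.png

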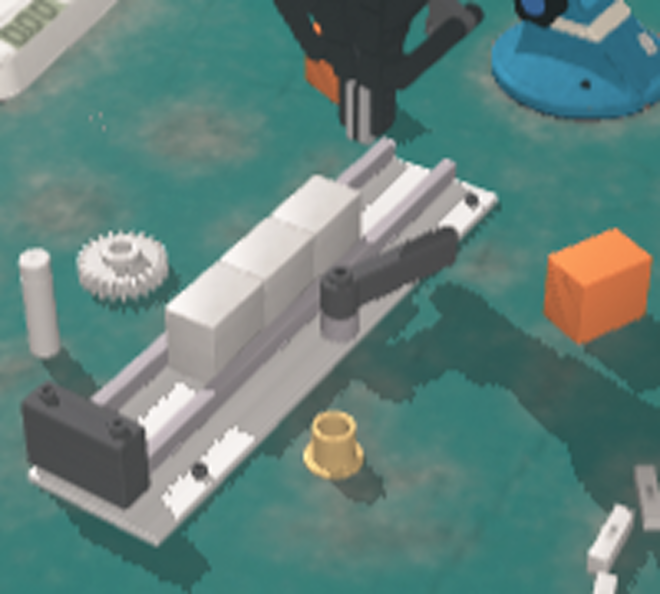

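The fingertips stand behind the row at (365,130), in line with the channel, and the links clear the keeper at (395,265). Next I go down and push.

Emit:
jog_arm([
  [[0,0.03,0.6],[0,0,0],-1],
  [[0,0,0.633],[0,0,0],-1],
  [[0.25,0,0],[0,0,0],-1],
  [[0.25,0,0],[0,0,0],-1],
  [[0.2,0,0],[0,0,0],-1],
  [[0.2,0,0],[0,0,0],-1],
  [[0.2,0,0],[0,0,0],-1],
  [[0.2,0,0],[0,0,0],-1],
  [[0.2,0,0],[0,0,0],-1],
  [[0.2,0,0],[0,0,0],-1],
  [[0.2,0,0],[0,0,0],-1],
  [[0.2,0,0],[0,0,0],-1],
])

```text
t: 3.15
tcp_pos: [0.5365, 0.0811, 0.0349]
orientation: [0.0, 0.784, 0.621, -0.0]
ft_force: [-1.7, -6.1, 5.4]
gripper_width: -0.0001
grasp_force: 3.5
```

Emit:
jog_arm([
  [[0.17,0,0],[0,0,0],-1],
  [[0.17,0,0],[0,0,0],-1],
  [[0.17,0,0],[0,0,0],-1],
  [[0.17,0,0],[0,0,0],-1],
  [[0,0,0],[0,0,0],-1],
])

```text
t: 3.78
tcp_pos: [0.5412, 0.1018, 0.0347]
orientation: [0.0, 0.784, 0.621, 0.0]
ft_force: [-0.4, -1.4, 0.8]
gripper_width: -0.0003
grasp_force: 0.5
```

Emit:
jog_arm([
  [[0.06,0,0],[0,0,0],-1],
  [[0.06,0,0],[0,0,0],-1],
  [[0,0,0],[0,0,0],-1],
])

```text
t: 4.15
tcp_pos: [0.5418, 0.1045, 0.0346]
orientation: [0.0, 0.784, 0.621, -0.0]
ft_force: [-1.2, -6.8, 4.2]
gripper_width: 0.0002
grasp_force: 2.7
```

```bash
cat > st.py <<'E'
import sys
from h import *
O=np.array([.545,.1227]);yw=-.231;F=np.array([[np.cos(yw),-np.sin(yw)],[np.sin(yw),np.cos(yw)]])
def rows(tag):
    for cam in('scene','side'):
        d=grab(cam,tag+cam[:2]);K=d['K'];R=cv2.Rodrigues(d['rvec'])[0];z=d['range_z']
        vv,uu=np.mgrid[0:480,0:640]
        P=((np.stack([(uu-K[0,2])/K[0,0]*z,(vv-K[1,2])/K[1,1]*z,z],-1)-d['tvec'].ravel())@R)[z>0]
        L=P.copy();L[:,:2]=(P[:,:2]-O)@F
        b=L[(L[:,2]>.043)&(L[:,2]<.049)&(abs(L[:,0])<.014)&(abs(L[:,1])<.16)]
        h=np.histogram(b[:,1]*1000,np.arange(-60,160,4));print(cam,[(int(x),int(c)) for x,c in zip(h[1],h[0])])
        k=L[(L[:,2]>.034)&(L[:,2]<.0425)&(L[:,0]>-.11)&(L[:,0]<.04)&(L[:,1]>-.1)&(L[:,1]<-.009)][:,:2]*1000
        if len(k)>10:print('keeper',np.percentile(k,[2,50,98],axis=0).round(1).tolist(),cv2.minAreaRect(k.astype(np.float32)))
def state():
    s=r.sense();p=s['tcp_pos'];print('t',s['t'],'fix',((p[:2]-O)@F*1000).round(1),p[2].round(4),'F',s['ft_force'].round(1))
if __name__=='__main__':
    state()
    if len(sys.argv)>1: rows(sys.argv[1])
E
python3 st.py a
```

```text
t 4.15 fix [  1.1 -18.5] 0.0346 F [-1.2 -6.8  4.2]
scene [(-60, 0), (-56, 0), (-52, 0), (-48, 0), (-44, 0), (-40, 0), (-36, 0), (-32, 0), (-28, 2), (-24, 3), (-20, 3), (-16, 5), (-12, 9), (-8, 17), (-4, 20), (0, 25), (4, 20), (8, 20), (12, 26), (16, 17), (20, 23), (24, 20), (28, 21), (32, 21), (36, 21), (40, 20), (44, 24), (48, 21), (52, 22), (56, 23), (60, 19), (64, 26), (68, 25), (72, 22), (76, 24), (80, 23), (84, 23), (88, 26), (92, 22), (96, 23), (100, 23), (104, 21), (108, 25), (112, 22), (116, 26), (120, 25), (124, 26), (128, 16), (132, 24), (136, 23), (140, 25), (144, 25), (148, 14), (152, 0)]
keeper [[-72.0, -80.7], [-56.1, -43.8], [-9.2, -10.2]] ((-48.373451232910156, -34.85111999511719), (99.79032135009766, 38.46712112426758), 46.74098205566406)
side [(-60, 0), (-56, 0), (-52, 0), (-48, 0), (-44, 0), (-40, 0), (-36, 0), (-32, 0), (-28, 4), (-24, 4), (-20, 2), (-16, 11), (-12, 20), (-8, 25), (-4, 26), (0, 21), (4, 28), (8, 17), (12, 26), (16, 25), (20, 25), (24, 25), (28, 27), (32, 27), (36, 28), (40, 24), (44, 24), (48, 32), (52, 25), (56, 27), (60, 27), (64, 25), (68, 31), (72, 28), (76, 27), (80, 30), (84, 29), (88, 28), (92, 29), (96, 29), (100, 30), (104, 35), (108, 26), (112, 35), (116, 24), (120, 35), (124, 34), (128, 20), (132, 33), (136, 31), (140, 37), (144, 31), (148, 20), (152, 0)]
keeper [[-70.9, -81.8], [-54.4, -43.4], [-9.9, -10.1]] ((-41.396087646484375, -32.82596969604492), (111.11090850830078, 47.265968322753906), 42.27678298950195)
```

Nearly home, at the sliding force of about 7 N. I push gently until the force rises.

Emit:
jog_arm([
  [[0.05,0,0],[0,0,0],-1],
  [[0.05,0,0],[0,0,0],-1],
  [[0,0,0],[0,0,0],-1],
])

```text
t: 4.62
tcp_pos: [0.5422, 0.1063, 0.0345]
orientation: [0.0, 0.784, 0.62, -0.001]
ft_force: [-1.9, -11.1, 6.8]
gripper_width: -0.0001
grasp_force: 5.7
```

Emit:
jog_arm([
  [[0.05,0,0],[0,0,0],-1],
  [[0,0,0],[0,0,0],-1],
])

```text
t: 4.88
tcp_pos: [0.5422, 0.1064, 0.0346]
orientation: [0.001, 0.785, 0.62, -0.002]
ft_force: [-4.7, -19.2, 10.8]
gripper_width: -0.0001
grasp_force: 9.6
```

Emit:
jog_arm([
  [[0.05,0,0],[0,0,0],-1],
  [[0,0,0],[0,0,0],-1],
  [[0,0,0],[0,0,0],-1],
])

```text
t: 5.25
tcp_pos: [0.5422, 0.1064, 0.0345]
orientation: [0.001, 0.785, 0.62, -0.002]
ft_force: [-6.5, -25.2, 15.2]
gripper_width: 0.0001
grasp_force: 13.3
```

```bash
python3 st.py; python3 - <<'E'
from h import *
d=grab('side','d3');im=d['pixels'][200:340,240:400,::-1]
cv2.imwrite('pics/d3c.png',cv2.resize(im,None,fx=4.2,fy=4.2,interpolation=cv2.INTER_CUBIC))
E
```

```text
t 5.25 fix [  1.  -16.5] 0.0345 F [ -6.5 -25.2  15.2]
```

View pics/d3c.png

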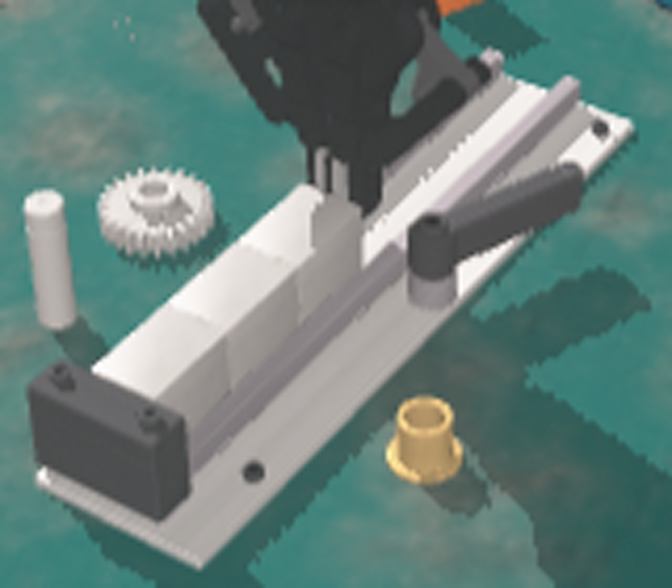

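The row sits against the stop with no gaps at crop (105,370), (180,310) and (240,240), and the keeper is still open at (580,190). I back off, lift and move outside the keeper.

Emit:
jog_arm([
  [[-0.4,0,0],[0,0,0],-1],
  [[-0.4,0,0],[0,0,0],-1],
  [[0,0,-1],[0,0,0],-1],
  [[0,0,-1],[0,0,0],-1],
  [[-0.1,-0.77,0],[0,0,0],-1],
  [[-0.1,-0.77,0],[0,0,0],-1],
  [[-0.1,-0.77,0],[0,0,0],-1],
  [[0,-0.77,0],[0,0,0],-1],
  [[0,0,0],[0,0,0],-1],
])

```text
t: 6.42
tcp_pos: [0.4445, 0.1001, 0.0945]
orientation: [-0.0, 0.784, 0.621, -0.0]
ft_force: [0.1, -0.0, 0.4]
gripper_width: -0.0003
grasp_force: 0.0
```

```bash
python3 st.py b; python3 - <<'E'
from st import *
d=dict(np.load('bsi.npz'));im=d['pixels'][190:340,240:440,::-1]
cv2.imwrite('pics/d4c.png',cv2.resize(im,None,fx=3.8,fy=3.8,interpolation=cv2.INTER_CUBIC))
d=dict(np.load('s1.npz'))
for u,v in[(386,285),(398,269),(411,285)]:
    p=world(d,u,v);print('orange',((p[:2]-O)@F*1000).round(),p[2].round(3))
E
```

```text
t 6.425 fix [-92.7 -45. ] 0.0945 F [ 0.1 -0.   0.4]
scene [(-60, 0), (-56, 0), (-52, 0), (-48, 0), (-44, 0), (-40, 0), (-36, 0), (-32, 0), (-28, 0), (-24, 0), (-20, 0), (-16, 0), (-12, 0), (-8, 0), (-4, 24), (0, 21), (4, 20), (8, 22), (12, 22), (16, 22), (20, 21), (24, 23), (28, 21), (32, 21), (36, 23), (40, 22), (44, 21), (48, 23), (52, 22), (56, 24), (60, 24), (64, 23), (68, 24), (72, 25), (76, 26), (80, 22), (84, 27), (88, 23), (92, 26), (96, 26), (100, 22), (104, 26), (108, 24), (112, 23), (116, 24), (120, 26), (124, 26), (128, 24), (132, 22), (136, 25), (140, 25), (144, 27), (148, 17), (152, 0)]
keeper [[-72.7, -80.6], [-56.9, -46.3], [-41.1, -10.4]] ((-54.11448287963867, -45.35092544555664), (80.48258209228516, 19.44776725769043), 72.12921905517578)
side [(-60, 0), (-56, 0), (-52, 0), (-48, 0), (-44, 0), (-40, 0), (-36, 0), (-32, 0), (-28, 0), (-24, 0), (-20, 0), (-16, 0), (-12, 0), (-8, 12), (-4, 29), (0, 22), (4, 24), (8, 23), (12, 28), (16, 26), (20, 21), (24, 27), (28, 28), (32, 28), (36, 21), (40, 28), (44, 31), (48, 24), (52, 25), (56, 29), (60, 31), (64, 25), (68, 27), (72, 27), (76, 34), (80, 31), (84, 29), (88, 28), (92, 31), (96, 25), (100, 35), (104, 23), (108, 37), (112, 30), (116, 34), (120, 31), (124, 30), (128, 32), (132, 31), (136, 26), (140, 39), (144, 39), (148, 12), (152, 0)]
keeper [[-71.2, -81.0], [-55.6, -45.7], [-34.6, -9.8]] ((-55.2191162109375, -44.516517639160156), (80.94303894042969, 20.479446411132812), 64.78052520751953)
orange [-142.  -80.] 0.01
orange [-142. -102.] 0.041
orange [-160. -125.] 0.002
```

View pics/d4c.png

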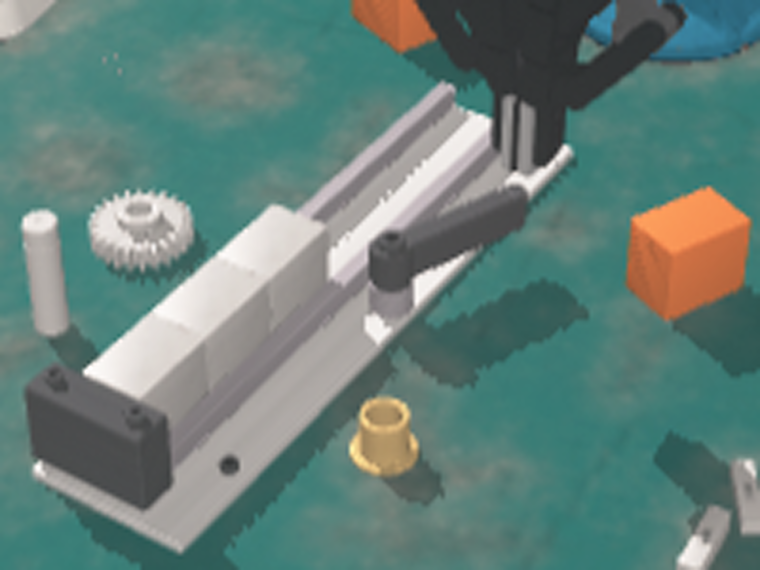

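Emit:
jog_arm([
  [[0,0,1],[0,0,0],-1],
  [[0,0,1],[0,0,0],-1],
  [[0,0,0.05],[0,0,0],-1],
  [[-0.1,0.18,0],[0,0,0],-1],
  [[-0.1,0.18,0],[0,0,0],-1],
  [[-0.18,0.32,0],[0,0,0],-1],
  [[-0.18,0.32,0],[0,0,0],-1],
  [[-0.09,0.29,0],[0,0,0],-1],
  [[-0.09,0.29,0],[0,0,0],-1],
  [[0.05,0.34,0],[0,0,0],-1],
  [[0.05,0.34,0],[0,0,0],-1],
  [[0,0,0],[0,0,0],-1],
])

```text
t: 8.02
tcp_pos: [0.5082, 0.0657, 0.0328]
orientation: [0.0, 0.784, 0.621, 0.0]
ft_force: [-0.3, -0.9, -0.4]
gripper_width: 0.0001
grasp_force: 0.0
```

```bash
python3 - <<'E'
from st import *
state();d=grab('side','d5');im=d['pixels'][190:340,240:440,::-1]
cv2.imwrite('pics/d5c.png',cv2.resize(im,None,fx=3.8,fy=3.8,interpolation=cv2.INTER_CUBIC))
E
```

```text
t 8.025 fix [-22.8 -64. ] 0.0328 F [-0.3 -0.9 -0.4]
```

View pics/d5c.png

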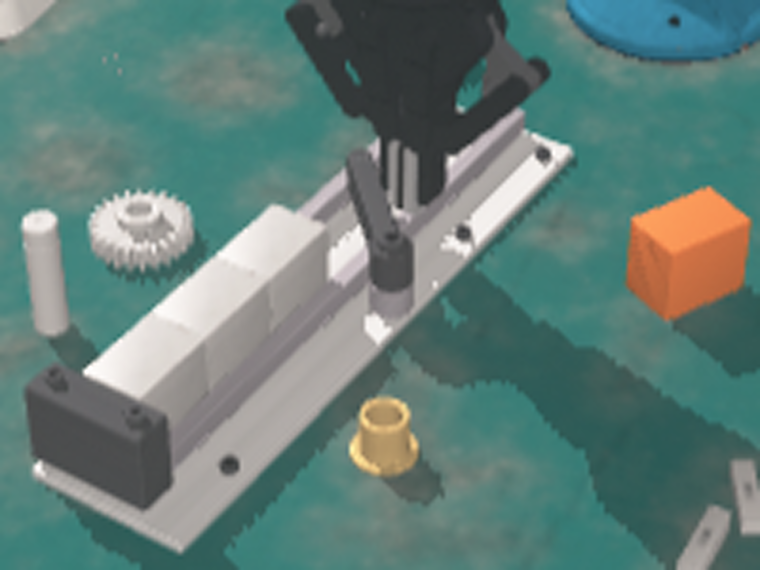

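The keeper has swung about half-way, with its tip at crop (360,160), ahead of the fingers. The row has not moved.

Emit:
jog_arm([
  [[0.21,0.3,0],[0,0,0],-1],
  [[0.22,0.3,0],[0,0,0],-1],
  [[0.25,0.2,0],[0,0,0],-1],
  [[0.2,0.1,0],[0,0,0],-1],
  [[0,0,0],[0,0,0],-1],
])

```text
t: 8.7
tcp_pos: [0.54, 0.0858, 0.0328]
orientation: [0.0, 0.784, 0.621, 0.0]
ft_force: [-0.5, -0.9, -0.1]
gripper_width: 0.0
grasp_force: 0.0
```

Emit:
jog_arm([
  [[0.08,0,0],[0,0,0],-1],
  [[0.08,0,0],[0,0,0],-1],
  [[0,0,0],[0,0,0],-1],
])

```text
t: 9.07
tcp_pos: [0.5407, 0.09, 0.0329]
orientation: [0.0, 0.784, 0.621, 0.0]
ft_force: [0.7, 0.1, 0.1]
gripper_width: -0.0001
grasp_force: 0.0
```

```bash
python3 st.py
```

```text
t 9.075 fix [  3.3 -32.8] 0.0329 F [0.7 0.1 0.1]
```

Emit:
jog_arm([
  [[0.05,0,0],[0,0,0],-1],
  [[0.05,0,0],[0,0,0],-1],
  [[0,0,0],[0,0,0],-1],
])

```text
t: 9.45
tcp_pos: [0.5411, 0.0913, 0.0328]
orientation: [0.0, 0.784, 0.62, -0.001]
ft_force: [-2.3, -8.6, 2.8]
gripper_width: 0.0002
grasp_force: 4.5
```

Emit:
jog_arm([
  [[0.05,0,0],[0,0,0],-1],
  [[0,0,0],[0,0,0],-1],
])

```text
t: 9.7
tcp_pos: [0.5411, 0.0914, 0.0327]
orientation: [0.001, 0.785, 0.62, -0.002]
ft_force: [-2.5, -15.8, 6.5]
gripper_width: -0.0
grasp_force: 8.0
```

The keeper is on its hard end. I back off, lift and look.

Emit:
jog_arm([
  [[-0.3,0,0],[0,0,0],-1],
  [[-0.5,0,0],[0,0,0],-1],
  [[-0.2,0,-1],[0,0,0],-1],
  [[0,0,-1],[0,0,0],-1],
  [[-0.5,0,-1],[0,0,0],-1],
  [[-0.5,0,-1],[0,0,0],-1],
  [[0,0,0],[0,0,0],-1],
])

```text
t: 10.58
tcp_pos: [0.5286, 0.0342, 0.1547]
orientation: [0.001, 0.785, 0.62, 0.001]
ft_force: [-0.2, -1.0, -0.6]
gripper_width: 0.0002
grasp_force: 0.0
```

```bash
python3 - <<'E'
from st import *
state();d=grab('scene','s6');im=d['pixels'][195:310,225:405,::-1]
cv2.imwrite('pics/s6c.png',cv2.resize(im,None,fx=4.2,fy=4.2,interpolation=cv2.INTER_CUBIC))
rows('c')
E
```

```text
t 10.575 fix [  4.3 -89.9] 0.1547 F [-0.2 -1.  -0.6]
scene [(-60, 0), (-56, 0), (-52, 0), (-48, 0), (-44, 0), (-40, 0), (-36, 0), (-32, 0), (-28, 0), (-24, 0), (-20, 0), (-16, 0), (-12, 0), (-8, 3), (-4, 21), (0, 21), (4, 23), (8, 17), (12, 23), (16, 22), (20, 21), (24, 21), (28, 22), (32, 22), (36, 23), (40, 21), (44, 25), (48, 24), (52, 20), (56, 22), (60, 22), (64, 26), (68, 22), (72, 21), (76, 26), (80, 26), (84, 23), (88, 24), (92, 24), (96, 23), (100, 24), (104, 26), (108, 22), (112, 26), (116, 23), (120, 27), (124, 25), (128, 22), (132, 26), (136, 20), (140, 28), (144, 24), (148, 18), (152, 0)]
keeper [[-51.9, -20.8], [-11.9, -13.8], [29.4, -9.1]] ((-10.595252990722656, -15.94987678527832), (84.60028839111328, 14.058491706848145), 0.43187254667282104)
side [(-60, 0), (-56, 0), (-52, 0), (-48, 0), (-44, 0), (-40, 0), (-36, 0), (-32, 0), (-28, 0), (-24, 0), (-20, 0), (-16, 1), (-12, 1), (-8, 14), (-4, 25), (0, 22), (4, 26), (8, 19), (12, 30), (16, 19), (20, 25), (24, 29), (28, 31), (32, 23), (36, 25), (40, 31), (44, 25), (48, 23), (52, 27), (56, 31), (60, 27), (64, 25), (68, 33), (72, 28), (76, 31), (80, 27), (84, 31), (88, 28), (92, 34), (96, 25), (100, 28), (104, 33), (108, 30), (112, 31), (116, 29), (120, 38), (124, 26), (128, 25), (132, 37), (136, 33), (140, 33), (144, 40), (148, 12), (152, 0)]
keeper [[-50.4, -21.2], [-13.9, -14.3], [31.5, -9.4]] ((-8.70651626586914, -15.805795669555664), (84.29811096191406, 15.684510231018066), 2.3960325717926025)
```

View pics/s6c.png

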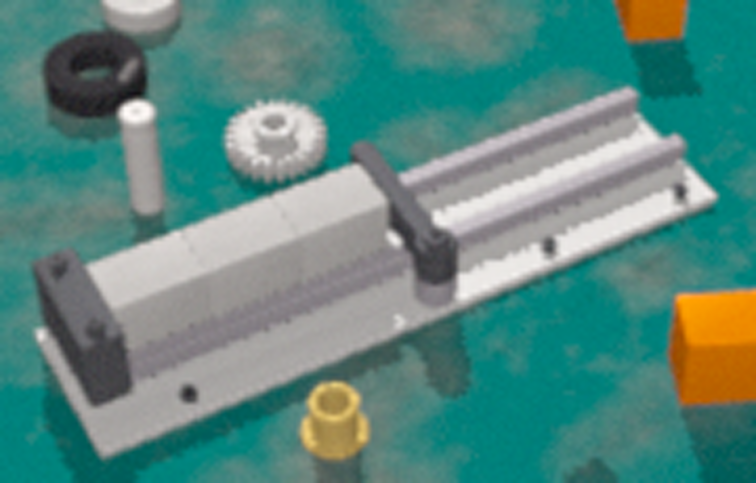

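The keeper lies square across the rail, from crop (435,240) to (365,155), at 0.4 to 2.4° by depth. The row is tight against the stop and the bystanders have not moved.

```bash
python3 -c "
from rig import r
print(r.job_done())"
```

```text
the job is handed in; nothing more can be done
None
```

The three blocks are pushed home against the end stop with no gaps visible, the keeper is shut square across the rail behind them, and the job is handed in; no verdict was returned.

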